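# Snap two sampling probes into the clip rack

## Robot

A 6-joint arm with a two-finger parallel gripper is mounted at the origin on a cart in front of the work surface, level with it; the furniture and walls round the work are solid. World frame = base frame: x ahead of the robot, y to its left, z up, the work surface at z = 0. Lengths are in m, angles in rad, forces in N, time in s.
With the tool pointing down it reaches from about 0.35 to 0.975 m from the base axis. Payload 4.9 kg.
Tool frame: the origin (TCP) lies at the very end of the fingers, on their centre line; the grasp point (between the pads) lies 19 mm behind it; z points along the fingers, y is the line along which they close (so a half turn about z gives the same grasp; the last joint's range is limited). The gripper opens to 85 mm and grips with 20 to 120 N. Pads are 22 mm wide; open, the fingers measure 114 mm over their backs; the gripper's body (76 mm by 85 mm) begins 54 mm behind the grasp point. The pads swing forward as they close: fully open they stand 13 mm farther back than shut.
Start: joints at [1.048, 0.053, 1.613, -0, 1.476, -0.119], TCP at [0.246, 0.575, 0.231] pointing down, gripper open.
Joint ranges: [-3.01, 3.01], [-1.01, 2.22], [0.06, 2.58], [-1.02, 4.17], [0.09, 2.62], [-3.14, 3.14]. Speed limits (rad/s): [2.57, 2.57, 3.14, 3.14, 3.14, 3.14].

## Interface

Orientations are given as a unit quaternion [w, x, y, z].
In Python, from plant import manip, vision, order gives the robot as it stands.
- The arm moves only by the tool play_rows, never from a script. Its argument "steps" is a list that holds one entry, the list of rows, each a list of 6 numbers: the shift along the tool's x, y, z in mm, then the turn, a rotation vector about the tool's x, y, z in degrees. A call has 1 to 12 rows; each row is the pose to reach, as a shift and turn from the pose commanded when the call began, along the tool's axes at that moment; what a row does not reach only later rows make up. A row lasts 1/12 s, in which the tool goes at most 41.7 mm and 7.16 degrees, less where a joint would pass 70% of its speed; a pose out of reach is approached as far as the arm can. A call with a gripper value outside its range is refused whole. "claw" is the gripper's target within -1 to 1 (fully open at 1, half-way at 0, shut at -1), set as the call begins (left out, the last holds). The fingers move at their own pace and stop on an object; the grip force is fixed at half the most. Time passes only in rows, so rows that repeat a pose let the fingers close. It gives the time, the measured TCP pose, the force, the opening and the grip force at its end, in the units of the state.
- manip.state(): the state, without advancing time (a new reading comes with each control period).
- vision.grab_frame(name): name is "scene" or "side" or "wrist"; returns (picture, depth): 480x640x3 uint8, blue, green, red; 480x640 float32, m along the optical axis (not along the pixel's ray), 0 where there is no reading.
- vision.camera_info(name): a dict with "K" (3x3 intrinsics, pixels), "k1" (the pictures are not rectified: a ray, as slopes to the right and down, at radius r is drawn at 1 + k1 r^2 times it, then the intrinsics apply), "eye" and "orientation" of the camera in the world; the wrist camera has in their place "T_tool_cam" (4x4, takes a point from camera to tool coordinates, whose origin is the TCP and whose axes are the flange's). Camera axes: x right, y down, z forward; pixel columns grow to the right and rows downward; lengths in m; the calibration is good to about 2 mm. A picture is of the moment at which its call begins: read the wrist's pose just before it. camera_info takes no time and is no camera call.
- order.job_done(): hands the job in; it is judged then, once.
The state is a dict: "time": time; "joint_pos": joint angles; "joint_vel": joint speeds; "joint_efforts": joint torques, N m; "tool_pos": TCP position; "tool_rot": TCP orientation; "contact_force": force on the tool from outside, world axes, zero at the start; "ft_torque": the same for the moment, N m; "gripper_width": opening from 0.0 (shut) to 1.0 (fully open); "grasp_force": force on a finger pad.
Only numpy, scipy, OpenCV 4.12 (cv2) and the standard library are available. Lean on these libraries where they do the work, as an engineer would, in place of code of your own. Each camera call takes 0.05 s, during which the arm holds its last target. There are 200 camera calls.

## Task

Put the two loose sampling probes away in the sloping clip rack: press each one sideways, square to the slope, into the pair of spring clips of its own colour (blue grip in the blue clips, orange grip in the orange clips), with the grip centred between the two clips, until both clips have snapped and the rod sits fully home. Let go of them, and leave the brown dropper bottle, the petri dish and the grey rock nearby where they stand.

Things in the scene. Friction and masses are not known exactly. Their poses are not given: they have to be found in the camera images.
- probe_blue: Blue sampling probe, about 60 g: aluminium rod 14 mm thick, 138 mm long, a square blue grip sleeve (18x18 mm, 50 mm long, black ribs) round its middle, a thin 26 mm steel needle at +y, a cap in blue at -y. Lies on a flat of its sleeve, rod axis 9 mm above the bench. y along the rod, z up. Origin: middle of the sleeve's lower flat. Grip it by the sleeve.
- probe_orange: Orange sampling probe, about 60 g: aluminium rod 14 mm thick, 138 mm long, a square orange grip sleeve (18x18 mm, 50 mm long, black ribs) round its middle, a thin 26 mm steel needle at +y, a cap in orange at -y. Lies on a flat of its sleeve, rod axis 9 mm above the bench. y along the rod, z up. Origin: middle of the sleeve's lower flat. Grip it by the sleeve.
- mid_blue (a point): centre of the blue probe: on the rod axis, at the middle of its sleeve; axes as probe_blue
- mid_orange (a point): centre of the orange probe: on the rod axis, at the middle of its sleeve; axes as probe_orange
- rack: clip rack, fixed to the bench: grey base plate 210 x 126 mm, 8 mm thick, carrying a deck that slopes up at 35 degrees; its low edge faces front left, its high edge the microscope. Origin: middle of the base's underside; x points to the high edge, y to the left along the clipped rods, z up.
- deck: sloping part of the rack: two aluminium rails, 24 mm wide, 12 mm thick, 70 mm of open air between them for fingertips (base plate 60 mm or more below the seats). Origin: lower front edge, middle, rails' underside. x up the slope, y left across the rails, z square out of the deck: 35 degrees from vertical, leaning towards the low edge. Seats lie at z 40 mm; x: blue 40, orange 105 mm.
- shield_edge (a point): middle of the free edge of the clear dust shield, a fixed plate 126 mm wide standing square on the deck (deck x 238 mm) and 130 mm high, at the back. It overhangs the slope: an upright hand over the orange clips can run into it, so come in along the deck's z. Between it and the orange clips (deck x 170 mm) a grey-gripped probe is clipped in for good.
- slot_blue (a point): seat of the blue clips (the lower pair): where the centre of a rod that is fully home lies. Axes as deck: x up the slope, y along a seated rod, z square out of the deck. Press in along -z. One clip, 10 mm wide along y, 45 mm either side of this point; the sleeve belongs between them (15 mm to spare each side). Needle may point either way.
- slot_orange (a point): seat of the orange clips (65 mm above the blue): where the centre of a rod that is fully home lies. Axes as deck: x up the slope, y along a seated rod, z square out of the deck. Press in along -z. One clip, 10 mm wide along y, 45 mm either side of this point; the sleeve belongs between them (15 mm to spare each side). Needle may point either way.
- clip_blue (a point): middle of the blue clip on the left (+y) rail, on a seated rod's axis; its twin is 90 mm to -y. A stop 7 mm below, two sprung jaws: beads 6.5 mm above leave a 9 mm mouth for the 14 mm rod; flared lips, 14 mm above, catch a rod 4 mm off in x. A rod meets the beads 12 mm above the seat; both clips together take 6 to 15 N; over the last 4 mm the jaws snap it home and hold it.
- clip_orange (a point): middle of the orange clip on the left (+y) rail, on a seated rod's axis; its twin is 90 mm to -y. A stop 7 mm below, two sprung jaws: beads 6.5 mm above leave a 9 mm mouth for the 14 mm rod; flared lips, 14 mm above, catch a rod 4 mm off in x. A rod meets the beads 12 mm above the seat; both clips together take 6 to 15 N; over the last 4 mm the jaws snap it home and hold it.
- dropper_bottle: brown dropper bottle with black top, 33 mm wide, 102 mm tall, standing beyond the rack, seen from the robot; origin at the middle of its foot. Leave alone.
- dish: lidded clear petri dish, 63 mm across, 15 mm high, to the left of the rack; origin at the middle of its foot. Leave alone.
- rock: grey-brown rock, 63 x 74 x 44 mm, to the left of the rack; origin at the middle of its underside. Leave alone.

How it is judged:
By the outcome, as a careful person would: the job done as asked, in the order asked, and still so for the second after the job is handed in, with the robot touching nothing.
It also fails if it takes over 54 s, if anything falls off the work surface, if the arm or the gripper's body presses on something with over 40 N, if the wrist force passes 120 N, or if a joint passes its speed limit or range.

## Working session

There is one attempt and no reset: what is moved stays moved. The work goes in short steps, Python scripts to look and compute and a tool call to move; the robot and the scene stay as the last step left them, time stands still between calls to the robot, and variables do not carry over. Pictures are saved under pics/ and viewed, at most 10 in all, crops included, and the job is handed in when it is done.

Besides the shell and the picture viewer there is one more tool, called after "Emit:" by a JSON object that holds its "method" and its "body", one argument or row to a line. play_rows: Moves the arm, as the interface text tells. Its arguments: {"type":"object","properties":{"steps":{"type":"array"},"claw":{"type":"number"}},"required":["steps"]}

```bash
ls; mkdir -p pics; cat > h.py <<'E'
import numpy as np, cv2
from scipy.spatial.transform import Rotation as R
from plant import manip, vision, order
def rot(q): return R.from_quat([q[1],q[2],q[3],q[0]]).as_matrix()
def cam(name, st=None):
    ci=vision.camera_info(name); K=np.array(ci["K"])
    if "T_tool_cam" in ci:
        T=np.eye(4);T[:3,:3]=rot(st["tool_rot"]);T[:3,3]=st["tool_pos"]
        T=T@np.array(ci["T_tool_cam"]); return K,ci["k1"],T[:3,3],T[:3,:3]
    return K,ci["k1"],np.array(ci["eye"]),rot(ci["orientation"])
def rays(c,uv):
    K,k1,e,M=c; uv=np.atleast_2d(np.float64(uv))
    s=cv2.undistortPoints(uv[:,None],K,np.array([k1,0,0,0.]))[:,0]
    return s, np.c_[s,np.ones(len(s))]@M.T
def onplane(c,uv,p0,n=(0,0,1)):
    s,d=rays(c,uv); n=np.array(n,float); t=((np.array(p0)-c[2])@n)/(d@n); return c[2]+d*t[:,None]
def bydepth(c,uv,dep):
    s,d=rays(c,uv); uv=np.atleast_2d(uv).astype(int); return c[2]+d*dep[uv[:,1],uv[:,0]][:,None]
def proj(c,P):
    K,k1,e,M=c; q=(np.atleast_2d(P)-e)@M
    return cv2.projectPoints(q[:,None],np.zeros(3),np.zeros(3),K,np.array([k1,0,0,0.]))[0][:,0]
E
python3 - <<'E'
from h import *
st=manip.state(); print(st)
for n in ("scene","side","wrist"):
    p,d=vision.grab_frame(n); cv2.imwrite(f"pics/{n}0.png",p); np.savez(f"pics/{n}0.npz",p=p,d=d)
    print(n,vision.camera_info(n))
E
```

```text
pics
{'time': 0.0, 'joint_pos': array([ 1.04799756e+00,  5.33679086e-02,  1.61430088e+00, -1.97107308e-05,
        1.47599964e+00, -1.18994148e-01]), 'joint_vel': array([0.00025676, 0.00071706, 0.00236768, 0.00074053, 0.00056028,
       0.00054022]), 'joint_efforts': array([-2.20316535e-03, -3.93696213e+01, -3.70168412e+01, -3.82693006e-04,
        7.21089717e-03, -1.00877054e-05]), 'tool_pos': array([0.24526109, 0.57418558, 0.23005206]), 'tool_rot': array([-3.18058719e-04,  2.00532328e-01,  9.79686536e-01, -9.88001763e-04]), 'contact_force': array([-0.02849559, -0.39806499,  0.37521741]), 'ft_torque': array([0.01367217, 0.00197717, 0.00845623]), 'grasp_force': 0.0, 'gripper_width': 1.0027241877961535}
scene {'K': array([[512.25742525,   0.        , 318.8308603 ],
       [  0.        , 512.25742525, 239.73002474],
       [  0.        ,   0.        ,   1.        ]]), 'k1': -0.144617206024791, 'eye': array([-6.78835510e-04, -3.47817203e-01,  7.36680982e-01]), 'orientation': array([-0.45519829,  0.81340484, -0.31831892,  0.17274299])}
side {'K': array([[488.42749724,   0.        , 324.16336836],
       [  0.        , 488.42749724, 241.60513591],
       [  0.        ,   0.        ,   1.        ]]), 'k1': -0.13498516103026525, 'eye': array([0.97570101, 0.70039748, 0.82775145]), 'orientation': array([-0.13573482,  0.34242525,  0.87151791, -0.32369358])}
wrist {'K': array([[391.83271888,   0.        , 323.65982368],
       [  0.        , 391.83271888, 237.84744093],
       [  0.        ,   0.        ,   1.        ]]), 'k1': -0.0025260704349392145, 'T_tool_cam': array([[-1.37797040e-04, -9.60223806e-01, -2.79231486e-01,
         7.17850887e-02],
       [ 9.99999749e-01,  6.19398034e-05, -7.06485798e-04,
         6.04844298e-04],
       [ 6.95680026e-04, -2.79231513e-01,  9.60223556e-01,
        -1.43991162e-01],
       [ 0.00000000e+00,  0.00000000e+00,  0.00000000e+00,
         1.00000000e+00]])}
```

View pics/scene0.png

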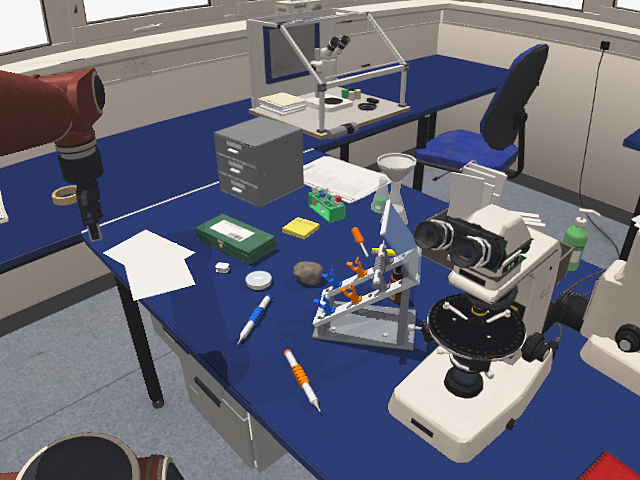

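View pics/side0.png

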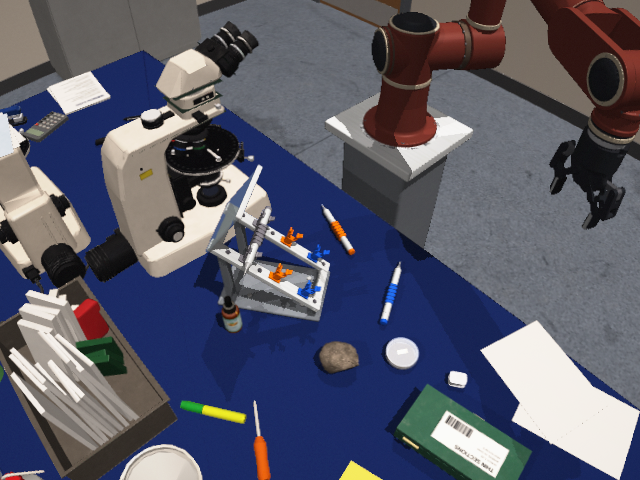

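Scene view: the blue grip is at about (257,313) and the orange grip at (301,374). The rack's blue clips are at (328,278)/(323,308) and its orange clips at (357,266)/(351,294). Side view: the blue clips are at (319,254)/(309,288) and the orange clips at (290,236)/(279,272). I'll measure with colour masks and depth next.

```bash
python3 - <<'E'
from h import *
for n in ("scene","side"):
    z=np.load(f"pics/{n}0.npz");p,d=z["p"],z["d"];c=cam(n)
    hsv=cv2.cvtColor(p,cv2.COLOR_BGR2HSV)
    for col,m in (("blue",cv2.inRange(hsv,(98,150,150),(118,255,255))),("orange",cv2.inRange(hsv,(5,170,150),(17,255,255)))):
        m=cv2.morphologyEx(m,cv2.MORPH_CLOSE,np.ones((3,3)))
        N,L,S,C=cv2.connectedComponentsWithStats(m)
        for i in range(1,N):
            if S[i,4]<25: continue
            v,u=np.nonzero(L==i); ok=d[v,u]>0
            P=bydepth(c,np.c_[u,v][ok],d) if ok.any() else np.zeros((1,3))
            print(n,col,S[i],C[i].round(1),P.mean(0).round(3),"zrange",P[:,2].min().round(3),P[:,2].max().round(3))
E
```

```text
scene blue [ 416  130   95   36 1378] [465.8 148.1] [ 2.204  0.956 -0.229] zrange -0.26 -0.211
scene blue [321 269  14  13  70] [329.  275.4] [0.633 0.32  0.074] zrange -0.003 0.106
scene blue [248 306  15  16 105] [255.3 313.3] [0.473 0.384 0.018] zrange -0.002 0.024
scene orange [352 227  12  16  97] [357.  234.6] [0.869 0.46  0.021] zrange 0.014 0.025
scene orange [347 257  20  21 126] [357.8 268.5] [0.654 0.254 0.117] zrange 0.001 0.145
scene orange [340 283  22  21 161] [351.4 294. ] [0.581 0.201 0.118] zrange 0.001 0.145
scene orange [293 364  16  23 181] [299.7 374.1] [0.428 0.183 0.018] zrange 0.002 0.022
side blue [315 244  15  14  83] [320.8 251.5] [0.544 0.247 0.08 ] zrange -0.004 0.104
side blue [307 253  10   9  26] [310.6 256.6] [0.561 0.236 0.068] zrange 0.058 0.072
side blue [305 280  16  14  88] [311.4 288.1] [0.62  0.304 0.085] zrange 0.007 0.106
side blue [385 283  13  21 155] [391.2 292.8] [0.476 0.386 0.016] zrange -0.003 0.02
side blue [297 288  11  11  35] [301.1 292.8] [0.634 0.289 0.068] zrange 0.059 0.073
side orange [332 221  14  17 111] [338.3 228.6] [0.432 0.186 0.017] zrange 0.012 0.021
side orange [281 227  22  20 142] [290.5 237.3] [0.583 0.202 0.115] zrange -0.002 0.143
side orange [269 263  24  20 196] [279.  273.7] [0.656 0.255 0.114] zrange 0.007 0.142
side orange [254 436  16  44 478] [261.5 458.4] [0.877 0.465 0.019] zrange 0.01 0.025
```

```bash
python3 - <<'E'
from h import *
Ps=[];
for n in ("scene","side"):
    z=np.load(f"pics/{n}0.npz");d=z["d"];c=cam(n)
    v,u=np.mgrid[200:420,200:440].reshape(2,-1); ok=d[v,u]>0
    P=bydepth(c,np.c_[u,v][ok],d)
    for nm,ctr in (("blue",(.474,.385)),("orange",(.430,.185))):
        q=P[(np.hypot(*(P[:,:2]-ctr).T)<.1)&(P[:,2]>.007)&(P[:,2]<.026)]
        m=q.mean(0);U,S,V=np.linalg.svd(q[:,:2]-m[:2],full_matrices=False); a=V[0]; t=(q[:,:2]-m[:2])@a
        print(n,nm,len(q),m.round(4),"yaw",np.degrees(np.arctan2(a[1],a[0])).round(1),"ext",(m[:2]+a*t.min()).round(3),(m[:2]+a*t.max()).round(3))
    # rack: guess frame; rail-top points
    Ps.append(P)
P=np.vstack(Ps)
mid=np.array([.6185,.228]);yaw=np.arctan2(-.81,.587)
for it in range(3):
  xh=np.array([np.cos(yaw),np.sin(yaw)]);yh=np.array([-xh[1],xh[0]])
  a=(P[:,:2]-mid)@xh; b=(P[:,:2]-mid)@yh
  # base plate top
  s=(abs(P[:,2]-.008)<.004)&(abs(a)<.2)&(abs(b)<.09)
  print("base a",np.percentile(a[s],[0,.5,99.5,100]).round(4),"b",np.percentile(b[s],[0,.5,99.5,100]).round(4),s.sum(), np.median(P[s,2]))
  # rails: points near sloped plane with |b| in 35..59
  t=np.radians(35); h=-a*np.sin(t)+P[:,2]*np.cos(t) # deck z + const
  s2=(abs(abs(b)-47)<.0)|((abs(b)>.03)&(abs(b)<.065)&(P[:,2]>.03)&(abs(a)<.12))
  hh,e=np.histogram(h[s2],bins=np.arange(0,.16,.003)); print(list(zip(e.round(3),hh)))
  break
E
```

```text
scene blue 378 [0.4675 0.3786 0.0156] yaw -149.9 ext [0.558 0.431] [0.394 0.336]
scene orange 508 [0.4254 0.1767 0.016 ] yaw -109.2 ext [0.452 0.254] [0.398 0.098]
side blue 452 [0.4799 0.3866 0.0145] yaw 29.6 ext [0.396 0.339] [0.539 0.42 ]
side orange 361 [0.4334 0.1883 0.0141] yaw 70.9 ext [0.403 0.101] [0.456 0.252]
base a [-0.1997 -0.1946  0.1305  0.1996] b [-0.0897 -0.0722  0.0663  0.09  ] 5796 0.007966998089756427
[(np.float64(0.0), np.int64(43)), (np.float64(0.003), np.int64(30)), (np.float64(0.006), np.int64(37)), (np.float64(0.009), np.int64(46)), (np.float64(0.012), np.int64(40)), (np.float64(0.015), np.int64(33)), (np.float64(0.018), np.int64(40)), (np.float64(0.021), np.int64(42)), (np.float64(0.024), np.int64(41)), (np.float64(0.027), np.int64(38)), (np.float64(0.03), np.int64(37)), (np.float64(0.033), np.int64(44)), (np.float64(0.036), np.int64(45)), (np.float64(0.039), np.int64(49)), (np.float64(0.042), np.int64(49)), (np.float64(0.045), np.int64(42)), (np.float64(0.048), np.int64(39)), (np.float64(0.051), np.int64(35)), (np.float64(0.054), np.int64(38)), (np.float64(
[... 494 characters left out ...]
float64(0.099), np.int64(131)), (np.float64(0.102), np.int64(128)), (np.float64(0.105), np.int64(167)), (np.float64(0.108), np.int64(285)), (np.float64(0.111), np.int64(292)), (np.float64(0.114), np.int64(213)), (np.float64(0.117), np.int64(122)), (np.float64(0.12), np.int64(39)), (np.float64(0.123), np.int64(24)), (np.float64(0.126), np.int64(39)), (np.float64(0.129), np.int64(28)), (np.float64(0.132), np.int64(32)), (np.float64(0.135), np.int64(27)), (np.float64(0.138), np.int64(29)), (np.float64(0.141), np.int64(31)), (np.float64(0.144), np.int64(27)), (np.float64(0.147), np.int64(29)), (np.float64(0.15), np.int64(30)), (np.float64(0.153), np.int64(31)), (np.float64(0.156), np.int64(33))]
```

Emit:
{"method": "play_rows", "body": {
  "steps": [
    [[-60,-170,0,0,0,0],[-60,-170,0,0,0,0],[-60,-170,0,0,0,0],[-60,-170,0,0,0,0],[-60,-170,0,0,0,0],[-60,-170,0,0,0,0]]
  ]
}}

```text
time: 0.65
tool_pos: [0.2336, 0.3924, 0.2308]
tool_rot: [0.0, 0.202, 0.979, -0.0]
contact_force: [0.2, 0.0, -0.1]
gripper_width: 1.006
grasp_force: 0.0
```

```bash
cat >> h.py <<'E'
def delta(pos,M,st=None):
    st=st or manip.state(); T=rot(st["tool_rot"])
    s=T.T@(np.array(pos)-st["tool_pos"])*1e3; r=R.from_matrix(T.T@M).as_rotvec(degrees=True)
    print("t",st["time"],"row",np.r_[s,r].round(1).tolist(),"rows>=",max(np.linalg.norm(s)/41.7,np.linalg.norm(r)/7.16).round(1))
def down(yaw_deg):
    a=np.radians(yaw_deg); x=np.array([np.cos(a),np.sin(a),0]); z=np.array([0,0,-1.]); return np.c_[x,np.cross(z,x),z]
E
python3 -c "
from h import *
delta((.474,.385,.15),down(210))"
```

```text
t 0.65 row [-223.8, 88.2, 80.8, -0.0, 0.0, -53.3] rows>= 7.4
```

Emit:
{"method": "play_rows", "body": {
  "steps": [
    [[-224,88,81,0,0,-53.3],[-224,88,81,0,0,-53.3],[-224,88,81,0,0,-53.3],[-224,88,81,0,0,-53.3],[-224,88,81,0,0,-53.3],[-224,88,81,0,0,-53.3],[-224,88,81,0,0,-53.3],[-224,88,81,0,0,-53.3],[-224,88,81,0,0,-53.3],[-224,88,81,0,0,-53.3],[-224,88,81,0,0,-53.3]]
  ]
}}

```text
time: 1.57
tool_pos: [0.4743, 0.3884, 0.1503]
tool_rot: [0.0, -0.26, 0.966, 0.0]
contact_force: [-0.5, 0.3, -0.1]
gripper_width: 1.0
grasp_force: 0.0
```

```bash
cat >> h.py <<'E'
def probe(col,st,p,planez=.018):
    c=cam("wrist",st); hsv=cv2.cvtColor(p,cv2.COLOR_BGR2HSV)
    lo,hi=((98,150,150),(118,255,255)) if col=="blue" else ((5,170,130),(17,255,255))
    m=cv2.morphologyEx(cv2.inRange(hsv,lo,hi),cv2.MORPH_CLOSE,np.ones((9,9)))
    for k in cv2.findContours(m,cv2.RETR_EXTERNAL,cv2.CHAIN_APPROX_NONE)[0]:
        if cv2.contourArea(k)<400: continue
        P=onplane(c,k[:,0],(0,0,planez))
        r=cv2.minAreaRect((P[:,:2]*1e3).astype(np.float32)); b=cv2.boxPoints(r)
        e=b[1]-b[0] if np.linalg.norm(b[1]-b[0])>np.linalg.norm(b[2]-b[1]) else b[2]-b[1]
        print(col,cv2.contourArea(k),"ctr mm",np.round(r[0],1),"size",np.round(r[1],1),"yaw",np.degrees(np.arctan2(e[1],e[0])).round(1)%180, k[:,0].mean(0).round())
E
python3 - <<'E'
from h import *
st=manip.state(); p,d=vision.grab_frame("wrist"); cv2.imwrite("pics/w1.png",p)
print(st["tool_pos"],st["joint_pos"].round(2)); probe("blue",st,p)
E
```

```text
[0.47434273 0.38840721 0.15030283] [ 0.56  0.09  1.72  0.    1.34 -1.53]
blue 415.0 ctr mm [679.3 280.3] size [17.9 34.7] yaw 120.2 [ 80. 371.]
blue 1283.0 ctr mm [593.2 211.4] size [23.9 50.9] yaw 132.9 [ 36. 246.]
blue 1367.0 ctr mm [472.9 385.9] size [47.1 16.5] yaw 29.5 [320. 222.]
```

View pics/w1.png

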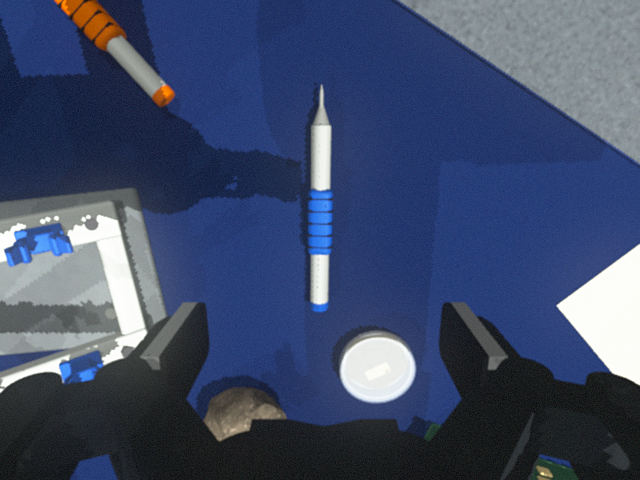

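The wrist view shows the blue sleeve at (320,222), aligned with the tool, needle up. The dish (375,367) and rock (245,410) are clear of the fingers. I'll descend next.

```bash
python3 -c "
from h import *
delta((.4729,.3859,.0025),down(209.5))"
```

```text
t 1.6167 row [2.5, -1.5, 148.0, 0.0, 0.0, 0.7] rows>= 3.6
```

Emit:
{"method": "play_rows", "body": {
  "steps": [
    [[2.5,-1.5,40,0,0,0.7],[2.5,-1.5,80,0,0,0.7],[2.5,-1.5,115,0,0,0.7],[2.5,-1.5,135,0,0,0.7],[2.5,-1.5,145,0,0,0.7],[2.5,-1.5,148,0,0,0.7],[2.5,-1.5,148,0,0,0.7],[2.5,-1.5,148,0,0,0.7]]
  ]
}}

```text
time: 2.28
tool_pos: [0.4744, 0.3863, 0.0045]
tool_rot: [0.002, -0.254, 0.967, 0.001]
contact_force: [0.8, -1.2, 0.1]
gripper_width: 1.002
grasp_force: 0.0
```

Emit:
{"method": "play_rows", "body": {
  "steps": [
    [[0,0,0,0,0,0],[0,0,0,0,0,0],[0,0,0,0,0,0],[0,0,0,0,0,0],[0,0,0,0,0,0],[0,0,0,0,0,0],[0,0,0,0,0,0],[0,0,0,0,0,0],[0,0,0,0,0,0]]
  ],
  "claw": -1
}}

```text
time: 3.03
tool_pos: [0.4735, 0.3854, 0.0028]
tool_rot: [0.0, -0.254, 0.967, 0.0]
contact_force: [-0.0, -0.1, 2.3]
gripper_width: 0.194
grasp_force: 61.2
```

```bash
cat >> h.py <<'E'
t35=np.radians(35)
def deck(yaw):
    x=np.array([np.cos(yaw),np.sin(yaw),0]); y=np.array([-x[1],x[0],0]); xd=np.cos(t35)*x+np.sin(t35)*np.array([0,0,1.])
    return np.c_[xd,y,np.cross(xd,y)]
def ptool(D): return np.c_[-D[:,1],-D[:,0],-D[:,2]]
E
python3 - <<'E'
from h import *
D=deck(np.arctan2(-.81,.587)); s=np.array([.5873,.271,.089])
delta(s+.11*D[:,2],ptool(D))
E
```

```text
t 3.0333 row [-35.9, -92.9, -176.2, 35.0, -1.9, -6.3] rows>= 5.0
```

Emit:
{"method": "play_rows", "body": {
  "steps": [
    [[0,0,-40,0,0,0],[0,0,-80,0,0,0],[0,0,-120,0,0,0],[0,0,-160,0,0,0],[-36,-93,-176,35,-1.9,-6.3],[-36,-93,-176,35,-1.9,-6.3],[-36,-93,-176,35,-1.9,-6.3],[-36,-93,-176,35,-1.9,-6.3],[-36,-93,-176,35,-1.9,-6.3],[-36,-93,-176,35,-1.9,-6.3],[-36,-93,-176,35,-1.9,-6.3],[-36,-93,-176,35,-1.9,-6.3]]
  ]
}}

```text
time: 4.03
tool_pos: [0.5501, 0.3218, 0.178]
tool_rot: [0.092, -0.295, 0.907, -0.286]
contact_force: [0.3, 0.1, -1.2]
gripper_width: 0.191
grasp_force: 60.7
```

```bash
python3 - <<'E'
from h import *
st=manip.state(); p,d=vision.grab_frame("wrist"); cv2.imwrite("pics/w2.png",p); np.savez("pics/w2.npz",p=p,d=d,pos=st["tool_pos"],q=st["tool_rot"])
print(st["tool_pos"],st["joint_pos"].round(2),st["gripper_width"])
E
```

```text
[0.5501154  0.3217867  0.17795394] [ 0.66  0.17  1.66 -0.62  1.38 -1.39] 0.19080397099421523
```

View pics/w2.png

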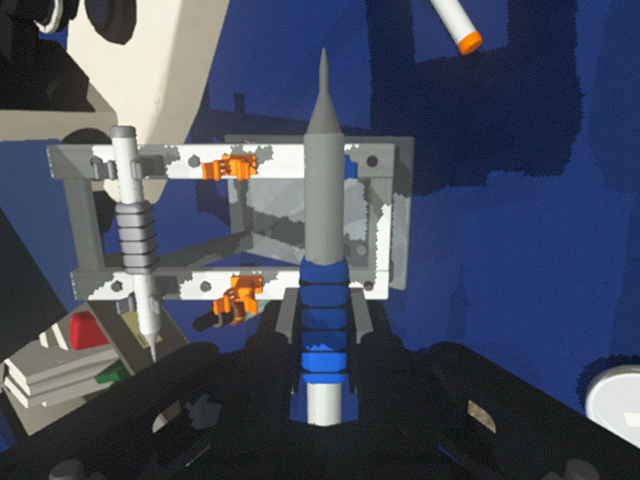

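The wrist view shows the held blue probe upright in frame (sleeve 325,310), the rails at rows ~160 and ~285, the orange clips at (230,165)/(240,295) and the fixed grey probe at (130,240). Next I'll fit the deck frame from depth.

```bash
python3 - <<'E'
from h import *
z=np.load("pics/w2.npz");p,d=z["p"],z["d"];st=dict(tool_pos=z["pos"],tool_rot=z["q"]);c=cam("wrist",st)
v,u=np.mgrid[90:345,30:420].reshape(2,-1);ok=d[v,u]>0;u,v=u[ok],v[ok]
P=bydepth(c,np.c_[u,v],d); D=deck(np.arctan2(-.81,.587)); O=np.array([.6185,.228,.126]); Q=(P-O)@D*1e3
rail=(abs(Q[:,2]+28)<7)&(abs(abs(Q[:,1])-45)<20)&(abs(Q[:,0])<130)
print("rail n",rail.sum(),"z",np.percentile(Q[rail,2],[10,50,90]))
A=np.c_[Q[rail,:2],np.ones(rail.sum())];f=np.linalg.lstsq(A,Q[rail,2],rcond=None)[0];print("plane slope",f)
for lo in range(-120,120,30):
    s=rail&(Q[:,0]>lo)&(Q[:,0]<lo+30); a=Q[s&(Q[:,1]>0),1];b=Q[s&(Q[:,1]<0),1]
    print(lo,[np.percentile(k,[2,98]).round(1) if len(k)>50 else None for k in (a,b)])
for s in (1,-1): print("rail x ext",np.percentile(Q[rail&(Q[:,1]*s>0),0],[0.5,99.5]).round(1))
hsv=cv2.cvtColor(p,cv2.COLOR_BGR2HSV);H=hsv[v,u]
o=(H[:,0]>4)&(H[:,0]<18)&(H[:,1]>170)&(H[:,2]>120)
for s in (1,-1):
    k=o&(Q[:,1]*s>0)&(abs(Q[:,1]*s-45)<15)&(Q[:,2]>-25)&(Q[:,2]<30); q=Q[k];print("orange",s,k.sum(),"med",np.median(q,0).round(1),"x",np.percentile(q[:,0],[2,98]).round(1),"y",np.percentile(q[:,1],[2,98]).round(1),"z",np.percentile(q[:,2],[2,98]).round(1))
    top=q[q[:,2]>3]; print("  top x",np.percentile(top[:,0],[2,98]).round(1),"y",np.percentile(top[:,1],[2,98]).round(1))
g=(abs(Q[:,0]-65)<15)&(Q[:,2]>-12)&(Q[:,2]<20)
for y0 in range(-75,76,10):
    s=g&(abs(Q[:,1]-y0)<5)
    if s.sum()>30:
        print("grey y",y0,"x",np.percentile(Q[s,0],[3,50,97]).round(1),"ztop",np.percentile(Q[s,2],[50,90,97]).round(1))
E
```

```text
rail n 15722 z [-27.59777917 -25.58682834 -23.88074136]
plane slope [ 1.54459263e-03 -8.72895972e-04 -2.57713887e+01]
-120 [array([26. , 57.4]), array([-58.8, -25.9])]
-90 [array([34.8, 47.9]), array([-58.8, -37.4])]
-60 [array([35. , 56.5]), array([-58.6, -35.4])]
-30 [array([35.2, 58. ]), array([-58.6, -35.4])]
0 [array([35.3, 57.4]), array([-58.4, -35.4])]
30 [array([35.4, 58.2]), array([-58. , -34.4])]
60 [array([35.5, 55.8]), array([-58.1, -34.4])]
90 [array([26.2, 58.9]), array([-58. , -26.1])]
rail x ext [-114.2  124.6]
rail x ext [-113.9  124.7]
orange 1 804 med [-5.6 43.   3.6] x [-19.7   6.5] y [39.  50.5] z [-22.2  16.8]
  top x [-20.2   7.3] y [39.2 50.5]
orange -1 792 med [ -5.1 -45.4  10.8] x [-19.8   6.7] y [-50.3 -39.2] z [-22.4  16.6]
  top x [-20.1   7. ] y [-50.1 -39.2]
grey y -75 x [52.5 56.8 63.6] ztop [7.5 9.5 9.8]
grey y -65 x [52.  56.2 64.4] ztop [ 8.1  9.9 10.4]
grey y -55 x [52.  56.5 65. ] ztop [ 8.2  9.7 10.2]
grey y -45 x [51.  63.9 72.2] ztop [10.8 15.4 16.4]
grey y -35 x [51.9 57.1 67.1] ztop [ 8.5 10.4 11.6]
grey y -25 x [50.6 56.  65. ] ztop [ 8.8 11.1 11.9]
grey y -15 x [50.1 56.2 66.3] ztop [11.3 12.3 12.8]
grey y -5 x [50.1 56.3 66.3] ztop [11.3 12.3 12.8]
grey y 5 x [50.1 56.6 66.5] ztop [11.4 12.3 12.8]
grey y 15 x [50.1 56.9 66.1] ztop [11.3 12.3 12.6]
grey y 25 x [50.2 56.  64.8] ztop [ 9.5 11.8 12.2]
grey y 35 x [51.5 55.8 64.9] ztop [ 8.5 10.1 10.6]
grey y 45 x [50.9 63.4 71.8] ztop [10.6 15.5 16.6]
grey y 55 x [51.6 57.3 65.3] ztop [ 9.  10.3 11.6]
grey y 65 x [51.8 55.7 63.7] ztop [ 8.4  9.9 10.4]
grey y 75 x [53.7 57.  61.1] ztop [5.9 8.1 8.7]
```

```bash
cat >> h.py <<'E'
D=deck(np.arctan2(-.81,.587)+.004); O=np.array([.6185,.228,.126])
SB=O+D@np.array([-.072,0,.0028]); SO=O+D@np.array([-.007,0,.0028])
def indeck(S,off=.0062):
    st=manip.state(); rod=st["tool_pos"]-rot(st["tool_rot"])[:,2]*off
    F=D.T@st["contact_force"]; print("rod in slot frame mm",((rod-S)@D*1e3).round(1),"F deck",F.round(1),"w",st["gripper_width"].round(3))
E
python3 - <<'E'
from h import *
z=np.load("pics/w2.npz");d=z["d"];st=dict(tool_pos=z["pos"],tool_rot=z["q"]);c=cam("wrist",st)
T=rot(st["tool_rot"])
for r in (150,180,210,240,280,310,400):
    u=np.arange(295,356);q=(bydepth(c,np.c_[u,u*0+r],d)-z["pos"])@T*1e3;k=(d[r,u]>0)&(q[:,2]<0)&(q[:,2]>-30)
    if k.any(): print(r,"x",np.median(q[k,0]).round(1),"y",q[k,1].min().round(1),q[k,1].max().round(1),"ztop",np.percentile(q[k,2],[5,50]).round(1))
indeck(SB)
delta(SB+(.024-.0062)*D[:,2],ptool(D))
E
```

```text
150 x 62.7 y -6.9 6.9 ztop [-15.  -13.8]
180 x 52.9 y -6.7 6.8 ztop [-15.7 -13.7]
210 x 42.7 y -6.9 6.9 ztop [-15.4 -13.6]
240 x 32.1 y -6.7 6.7 ztop [-15.3 -13.8]
280 x 18.4 y -9.1 9.1 ztop [-17.8 -16.8]
310 x 7.0 y -9.4 10.5 ztop [-26.  -17.1]
400 x -33.6 y -6.7 6.8 ztop [-15.3 -14. ]Traceback (most recent call last):
  File "<stdin>", line 7, in <module>
  File "h.py", line 47, in indeck
    F=D.T@st["contact_force"]; print("rod in slot frame mm",((rod-S)@D*1e3).round(1),"F deck",F.round(1),"w",st["gripper_width"].round(3))
                                                                                                             ^^^^^^^^^^^^^^^^^^^^^^^^^
AttributeError: 'float' object has no attribute 'round'
```

```bash
sed -i 's/off=.0062/off=.0083/; s/"w",st\["gripper_width"\].round(3)/"w",st["gripper_width"]/' h.py
python3 - <<'E'
from h import *
indeck(SB)
delta(SB+(.024-.0083)*D[:,2],ptool(D))
E
```

```text
rod in slot frame mm [  7.5   0.5 115. ] F deck [ 0.4  0.3 -0.3] w 0.1928570566959002
t 4.0833 row [0.1, 7.5, 91.0, 0.0, -0.2, -0.2] rows>= 2.2
```

Emit:
{"method": "play_rows", "body": {
  "steps": [
    [[0,7.5,25,0,-0.2,-0.2],[0,7.5,50,0,-0.2,-0.2],[0,7.5,70,0,-0.2,-0.2],[0,7.5,85,0,-0.2,-0.2],[0,7.5,91,0,-0.2,-0.2],[0,7.5,91,0,-0.2,-0.2],[0,7.5,91,0,-0.2,-0.2],[0,7.5,91,0,-0.2,-0.2]]
  ]
}}

```text
time: 4.75
tool_pos: [0.578, 0.2853, 0.1012]
tool_rot: [0.095, -0.296, 0.906, -0.286]
contact_force: [0.1, 0.5, 0.3]
gripper_width: 0.189
grasp_force: 60.7
```

```bash
python3 - <<'E'
from h import *
indeck(SB); st=manip.state()
p,d=vision.grab_frame("wrist"); cv2.imwrite("pics/w3.png",p)
a,d=vision.grab_frame("scene"); b,d=vision.grab_frame("side")
cv2.imwrite("pics/s3.png",np.hstack([cv2.resize(a[230:350,270:420],(400,320),interpolation=2),cv2.resize(b[190:330,220:370],(400,320),interpolation=2)]))
E
```

```text
rod in slot frame mm [ 0.3  1.1 25.4] F deck [-0.1  0.4  0.5] w 0.18881199057955791
```

View pics/w3.png

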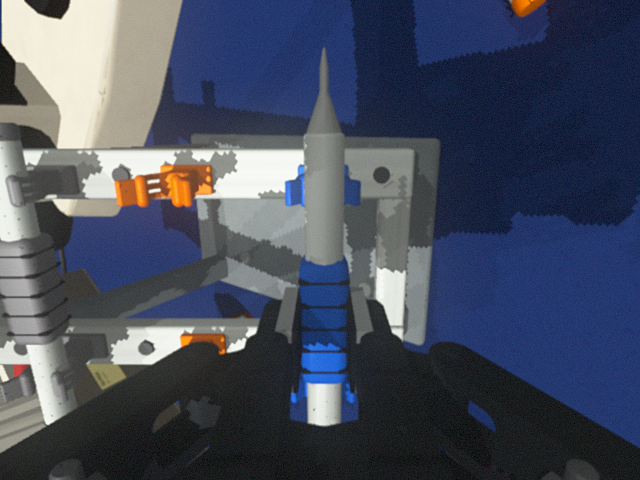

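The near blue clip spans columns 288–360, symmetric about the rod at 324, so the alignment is good. I'll press in now.

Emit:
{"method": "play_rows", "body": {
  "steps": [
    [[0,0,5,0,0,0],[0,0,9,0,0,0],[0,0,12,0,0,0],[0,0,15,0,0,0],[0,0,18,0,0,0],[0,0,20,0,0,0],[0,0,22,0,0,0],[0,0,24,0,0,0],[0,0,24,0,0,0]]
  ]
}}

```text
time: 5.65
tool_pos: [0.5862, 0.2733, 0.0803]
tool_rot: [0.094, -0.296, 0.906, -0.286]
contact_force: [3.3, 0.1, 1.8]
gripper_width: 0.196
grasp_force: 60.8
```

```bash
python3 - <<'E'
from h import *
indeck(SB)
E
```

```text
rod in slot frame mm [ 0.2  0.6 -0. ] F deck [2.6 2.7 0.4] w 0.1959474160878995
```

Emit:
{"method": "play_rows", "body": {
  "steps": [
    [[0,0,0.7,0,0,0],[0,0,1.4,0,0,0],[0,0,2,0,0,0],[0,0,2,0,0,0],[0,0,2,0,0,0]]
  ]
}}

```text
time: 6.07
tool_pos: [0.5863, 0.2732, 0.0802]
tool_rot: [0.094, -0.296, 0.906, -0.286]
contact_force: [-4.9, 2.3, 9.6]
gripper_width: 0.189
grasp_force: 62.2
```

```bash
python3 - <<'E'
from h import *
indeck(SB)
E
```

```text
rod in slot frame mm [ 0.2  0.7 -0.2] F deck [ 1.6 -2.6 10.6] w 0.18943451455088856
```

Emit:
{"method": "play_rows", "body": {
  "steps": [
    [[0,0,-2,0,0,0],[0,0,-2,0,0,0],[0,0,-2,0,0,0],[0,0,-2,0,0,0],[0,0,-2,0,0,0],[0,0,-2,0,0,0]]
  ],
  "claw": -0.1
}}

```text
time: 6.57
tool_pos: [0.585, 0.2731, 0.0792]
tool_rot: [0.093, -0.297, 0.906, -0.286]
contact_force: [-0.2, 0.4, 0.6]
gripper_width: 0.456
grasp_force: 0.0
```

Emit:
{"method": "play_rows", "body": {
  "steps": [
    [[0,0,-20,0,0,0],[0,0,-50,0,0,0],[0,0,-90,0,0,0],[0,0,-110,0,0,0],[0,0,-110,0,0,0],[0,0,-110,0,0,0]]
  ]
}}

```text
time: 7.07
tool_pos: [0.5483, 0.3252, 0.1711]
tool_rot: [0.095, -0.297, 0.906, -0.286]
contact_force: [-0.2, -0.3, -0.4]
gripper_width: 0.45
grasp_force: 0.0
```

```bash
python3 - <<'E'
from h import *
st=manip.state();p,d=vision.grab_frame("wrist"); cv2.imwrite("pics/w4.png",p)
v,u=np.mgrid[60:400,200:480].reshape(2,-1);ok=d[v,u]>0;u,v=u[ok],v[ok]
Q=(bydepth(cam("wrist",st),np.c_[u,v],d)-SB)@D*1e3
for y0 in (-60,-30,0,30,60):
    s=(abs(Q[:,0])<12)&(abs(Q[:,1]-y0)<4)&(Q[:,2]>-12)&(Q[:,2]<30)
    if s.sum()>20: print(y0,s.sum(),"x",np.percentile(Q[s,0],[3,97]).round(1),"ztop",np.percentile(Q[s,2],[90,97]).round(1))
s=(abs(Q[:,0])<9)&(abs(Q[:,2]-9)<3)&(abs(Q[:,1])<40);print("y ext of z>6.5",np.percentile(Q[s&(Q[:,2]>7.6),1],[2,98]))
b,_=vision.grab_frame("side"); cv2.imwrite("pics/s4.png",cv2.resize(b[190:330,220:370],(600,560),interpolation=2))
print(st["time"]); delta((.430,.185,.13),down(250.5))
E
```

```text
-60 303 x [-5.9  6.8] ztop [6.9 7.3]
-30 282 x [-6.1  7.1] ztop [6.8 7.3]
0 335 x [-8.1  9.1] ztop [9.4 9.8]
30 211 x [-5.9  6.9] ztop [6.9 7.2]
60 209 x [-6.1  7.1] ztop [7.  7.5]
y ext of z>6.5 [-22.45057392  23.51390417]
7.0667
t 7.1667 row [176.4, -12.5, 55.9, -33.9, -10.7, -33.2] rows>= 6.8
```

View pics/w4.png

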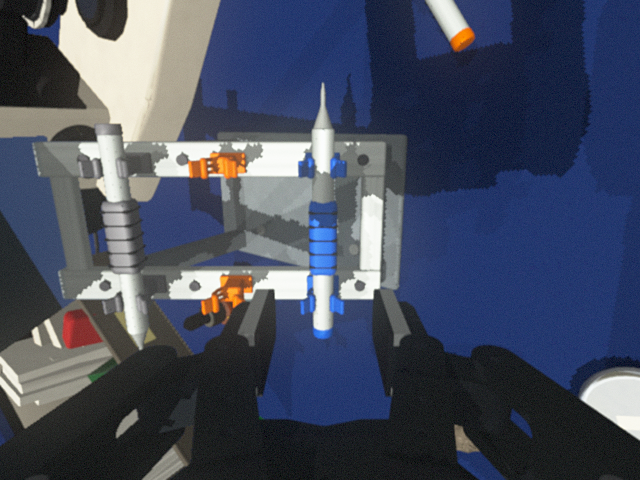

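Blue is seated: the rod top sits 7 mm above the seat at every point along it, and the sleeve is centred within about 1 mm. Next is orange.

Emit:
{"method": "play_rows", "body": {
  "steps": [
    [[60,0,-20,0,0,0],[90,-5,0,-12,-4,-12],[120,-8,20,-20,-6,-20],[176,-12.5,56,-33.9,-10.7,-33.2],[176,-12.5,56,-33.9,-10.7,-33.2],[176,-12.5,56,-33.9,-10.7,-33.2],[176,-12.5,56,-33.9,-10.7,-33.2],[176,-12.5,56,-33.9,-10.7,-33.2],[176,-12.5,56,-33.9,-10.7,-33.2],[176,-12.5,56,-33.9,-10.7,-33.2],[176,-12.5,56,-33.9,-10.7,-33.2]]
  ],
  "claw": 1
}}

```text
time: 8.08
tool_pos: [0.4302, 0.1856, 0.1298]
tool_rot: [0.0, -0.577, 0.817, -0.0]
contact_force: [0.1, 1.0, 0.0]
gripper_width: 0.999
grasp_force: 0.0
```

```bash
python3 - <<'E'
from h import *
st=manip.state(); p,d=vision.grab_frame("wrist"); cv2.imwrite("pics/w5.png",p)
print(st["tool_pos"],st["joint_pos"].round(2)); probe("orange",st,p)
E
```

```text
[0.4302167  0.18561892 0.12979117] [ 0.25 -0.25  2.07 -0.    1.32 -2.55]
```

View pics/w5.png

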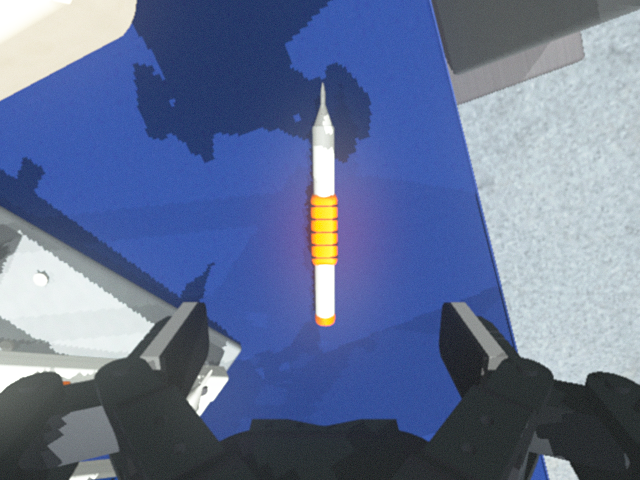

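The overexposed view shows the orange sleeve at (324,230), aligned, with the rack corner to the left at (240,350), clear of the fingers. The mask missed the sleeve, so I'll widen the hue range.

```bash
sed -i 's/(5,170,130),(17,255,255)/(3,150,130),(30,255,255)/' h.py; python3 - <<'E'
from h import *
st=manip.state(); probe("orange",st,cv2.imread("pics/w5.png"))
E
```

```text
orange 1650.0 ctr mm [429.2 185.1] size [48.3 17.2] yaw 71.0 [324. 229.]
```

```bash
python3 -c "
from h import *
delta((.4292,.1851,.0025),down(251))"
```

```text
t 8.1333 row [1.3, 0.6, 127.5, -0.0, 0.0, -0.5] rows>= 3.1
```

Emit:
{"method": "play_rows", "body": {
  "steps": [
    [[1.3,0.6,40,0,0,-0.5],[1.3,0.6,75,0,0,-0.5],[1.3,0.6,105,0,0,-0.5],[1.3,0.6,120,0,0,-0.5],[1.3,0.6,127.5,0,0,-0.5],[1.3,0.6,127.5,0,0,-0.5],[1.3,0.6,127.5,0,0,-0.5]]
  ]
}}

```text
time: 8.72
tool_pos: [0.4304, 0.186, 0.0042]
tool_rot: [0.002, -0.582, 0.813, -0.0]
contact_force: [-0.3, -0.2, -0.4]
gripper_width: 1.0
grasp_force: 0.0
```

Emit:
{"method": "play_rows", "body": {
  "steps": [
    [[0,0,0,0,0,0],[0,0,0,0,0,0],[0,0,0,0,0,0],[0,0,0,0,0,0],[0,0,0,0,0,0],[0,0,0,0,0,0],[0,0,0,0,0,0],[0,0,0,0,0,0],[0,0,0,0,0,0]]
  ],
  "claw": -1
}}

```text
time: 9.47
tool_pos: [0.431, 0.1855, 0.0045]
tool_rot: [0.002, -0.581, 0.814, -0.0]
contact_force: [-1.5, -0.8, 5.4]
gripper_width: 0.193
grasp_force: 61.2
```

Emit:
{"method": "play_rows", "body": {
  "steps": [
    [[0,0,-40,0,0,0],[0,0,-80,0,0,0],[0,0,-120,0,0,0],[0,0,-160,0,0,0],[0,0,-200,0,0,0],[0,0,-240,0,0,0],[0,0,-260,0,0,0],[0,0,-260,0,0,0]]
  ]
}}

```text
time: 10.13
tool_pos: [0.432, 0.1855, 0.2701]
tool_rot: [0.006, -0.581, 0.814, -0.002]
contact_force: [-0.3, 0.8, 0.1]
gripper_width: 0.192
grasp_force: 60.5
```

```bash
python3 - <<'E'
from h import *
print((SO+(.12-.0083)*D[:,2]).round(3)); delta(SO+(.12-.0083)*D[:,2],ptool(D))
E
```

```text
[0.576 0.286 0.216]
t 10.1333 row [-141.1, -103.5, 56.5, 33.5, 11.3, 33.6] rows>= 6.8
```

Emit:
{"method": "play_rows", "body": {
  "steps": [
    [[-141,-103.5,56.5,33.5,11.3,33.6],[-141,-103.5,56.5,33.5,11.3,33.6],[-141,-103.5,56.5,33.5,11.3,33.6],[-141,-103.5,56.5,33.5,11.3,33.6],[-141,-103.5,56.5,33.5,11.3,33.6],[-141,-103.5,56.5,33.5,11.3,33.6],[-141,-103.5,56.5,33.5,11.3,33.6],[-141,-103.5,56.5,33.5,11.3,33.6],[-141,-103.5,56.5,33.5,11.3,33.6],[-141,-103.5,56.5,33.5,11.3,33.6],[-141,-103.5,56.5,33.5,11.3,33.6]]
  ]
}}

```text
time: 11.05
tool_pos: [0.5737, 0.284, 0.2083]
tool_rot: [0.088, -0.297, 0.907, -0.285]
contact_force: [1.0, 0.1, -0.2]
gripper_width: 0.192
grasp_force: 60.5
```

```bash
python3 - <<'E'
from h import *
st=manip.state(); T=rot(st["tool_rot"]); p,d=vision.grab_frame("wrist"); c=cam("wrist",st)
for r in (150,180,210,240,280,310,400):
    u=np.arange(295,356);q=(bydepth(c,np.c_[u,u*0+r],d)-st["tool_pos"])@T*1e3;k=(d[r,u]>0)&(q[:,2]<0)&(q[:,2]>-30)
    if k.any(): print(r,"x",np.median(q[k,0]).round(1),"y",q[k,1].min().round(1),q[k,1].max().round(1),"ztop",np.percentile(q[k,2],[5,50]).round(1))
indeck(SO); delta(SO+(.024-.0083)*D[:,2],ptool(D))
E
```

```text
150 x 62.6 y -6.6 6.6 ztop [-14.1 -12.3]
180 x 52.7 y -6.8 6.8 ztop [-13.6 -12.3]
210 x 42.4 y -6.6 7.0 ztop [-14.1 -12.3]
240 x 31.6 y -6.7 6.7 ztop [-14.1 -12.1]
280 x 17.7 y -9.0 9.0 ztop [-16.  -15.1]
310 x 6.1 y -9.4 10.7 ztop [-26.2 -15.3]
400 x -35.5 y -6.8 6.9 ztop [-13.3 -11.6]
rod in slot frame mm [ -4.2  -2.9 114.3] F deck [-0.5  0.1 -0.1] w 0.19098864837337454
t 11.1 row [-3.6, -4.5, 90.2, 0.2, -0.4, 0.3] rows>= 2.2
```

Emit:
{"method": "play_rows", "body": {
  "steps": [
    [[-3.6,-4.5,25,0.2,-0.4,0.3],[-3.6,-4.5,50,0.2,-0.4,0.3],[-3.6,-4.5,70,0.2,-0.4,0.3],[-3.6,-4.5,82,0.2,-0.4,0.3],[-3.6,-4.5,89,0.2,-0.4,0.3],[-3.6,-4.5,89,0.2,-0.4,0.3],[-3.6,-4.5,89,0.2,-0.4,0.3],[-3.6,-4.5,89,0.2,-0.4,0.3]]
  ]
}}

```text
time: 11.77
tool_pos: [0.6086, 0.2432, 0.139]
tool_rot: [0.094, -0.296, 0.907, -0.286]
contact_force: [0.6, 0.5, 0.3]
gripper_width: 0.191
grasp_force: 60.5
```

```bash
python3 - <<'E'
from h import *
indeck(SO,.0068)
p,d=vision.grab_frame("wrist"); cv2.imwrite("pics/w6.png",p)
delta(SO+(.0-.0068)*D[:,2],ptool(D))
E
```

```text
rod in slot frame mm [-0.4  1.  25. ] F deck [0.2 0.8 0.3] w 0.1913086883273999
t 11.8167 row [1.1, -0.4, 25.2, -0.0, 0.1, -0.0] rows>= 0.6
```

View pics/w6.png

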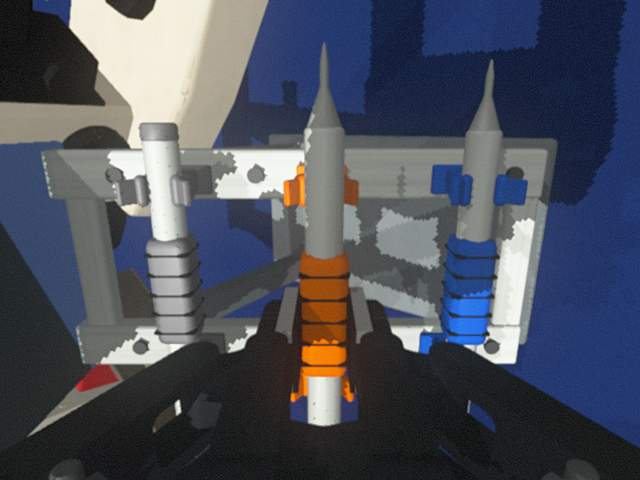

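The orange clip spans columns 285–358 and the rod is at 323, so it is aligned. Blue sits seated on the right at (475,190). I'll press orange in.

Emit:
{"method": "play_rows", "body": {
  "steps": [
    [[0.5,-0.2,5,0,0,0],[0.5,-0.3,9,0,0,0],[0.5,-0.3,12,0,0,0],[0.5,-0.3,15,0,0,0],[0.5,-0.3,18,0,0,0],[0.5,-0.3,20,0,0,0],[0.5,-0.3,22,0,0,0],[0.5,-0.3,24,0,0,0],[0.5,-0.3,25.5,0,0,0],[0.5,-0.3,26.5,0,0,0],[0.5,-0.3,26.5,0,0,0],[0.5,-0.3,26.5,0,0,0]]
  ]
}}

```text
time: 12.82
tool_pos: [0.617, 0.2308, 0.1189]
tool_rot: [0.094, -0.295, 0.907, -0.286]
contact_force: [-9.1, 3.8, 13.8]
gripper_width: 0.193
grasp_force: 62.7
```

```bash
python3 -c "
from h import *
indeck(SO,.0068)"
```

```text
rod in slot frame mm [ 0.3  0.5 -0. ] F deck [ 1.  -5.1 16.2] w 0.19338629425067752
```

At the stop, with 16 N and the rod at the seat. I'll let go and back off.

Emit:
{"method": "play_rows", "body": {
  "steps": [
    [[0,0,-2,0,0,0],[0,0,-2,0,0,0],[0,0,-2,0,0,0],[0,0,-2,0,0,0],[0,0,-2,0,0,0],[0,0,-2,0,0,0]]
  ],
  "claw": -0.1
}}

```text
time: 13.32
tool_pos: [0.6158, 0.2303, 0.1168]
tool_rot: [0.092, -0.296, 0.907, -0.286]
contact_force: [-0.4, 0.7, 0.4]
gripper_width: 0.447
grasp_force: 0.0
```

Emit:
{"method": "play_rows", "body": {
  "steps": [
    [[0,0,-20,0,0,0],[0,0,-50,0,0,0],[0,0,-90,0,0,0],[0,0,-130,0,0,0],[0,0,-130,0,0,0],[0,0,-130,0,0,0],[0,0,-130,0,0,0]]
  ]
}}

```text
time: 13.9
tool_pos: [0.5719, 0.2909, 0.2234]
tool_rot: [0.093, -0.296, 0.907, -0.286]
contact_force: [-0.5, -0.4, -0.3]
gripper_width: 0.449
grasp_force: 0.0
```

```bash
python3 - <<'E'
from h import *
st=manip.state();p,d=vision.grab_frame("wrist"); cv2.imwrite("pics/w7.png",p)
v,u=np.mgrid[60:400,150:600].reshape(2,-1);ok=d[v,u]>0;u,v=u[ok],v[ok]
P=bydepth(cam("wrist",st),np.c_[u,v],d)
for S in (SB,SO):
  Q=(P-S)@D*1e3
  for y0 in (-60,-30,0,30,60):
    s=(abs(Q[:,0])<12)&(abs(Q[:,1]-y0)<4)&(Q[:,2]>-12)&(Q[:,2]<30)
    if s.sum()>20: print(y0,s.sum(),"x",np.percentile(Q[s,0],[3,97]).round(1),"ztop",np.percentile(Q[s,2],[90,97]).round(1))
  s=(abs(Q[:,0])<9)&(abs(Q[:,1])<40)&(Q[:,2]>7.8)&(Q[:,2]<12);print("sleeve y",np.percentile(Q[s,1],[2,98]).round(1))
E
```

```text
-60 269 x [-4.8  7.3] ztop [7.  7.4]
-30 244 x [-4.9  7.4] ztop [6.7 7.1]
0 335 x [-7.3  9.6] ztop [9.3 9.8]
30 199 x [-5.   7.2] ztop [6.8 7.2]
sleeve y [-21.6  22.9]
-60 267 x [-5.9  7.2] ztop [6.9 7.4]
-30 246 x [-6.1  7.5] ztop [6.8 7.5]
0 296 x [-8.2  8.9] ztop [9.3 9.7]
30 201 x [-5.7  7.2] ztop [6.8 7.4]
60 188 x [-5.9  6.7] ztop [6.8 7.6]
sleeve y [-23.7  21.1]
```

View pics/w7.png

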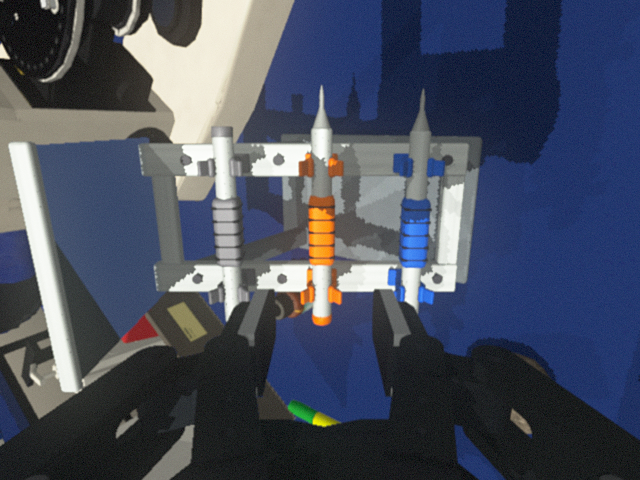

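Both probes are fully home in their own clips, orange at (321,230) and blue at (415,235), both with rod tops 7 mm above the seat and centred. I'm handing the job in.

```bash
python3 -c "
from h import *
print(order.job_done())"
```

```text
the job is handed in; nothing more can be done
None
```

Both probes are snapped fully home and centred in the clips of their own colour, both are released with the gripper backed off clear, and the job is handed in at about 14 s; the bottle, dish and rock were not touched.

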